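# Clamp a birdhouse panel in the drilling jig

### The arm

A 6-joint arm with a two-finger parallel gripper is mounted at the origin on the work surface. World frame = base frame: x ahead of the robot, y to its left, z up, the work surface at z = 0. Lengths are in m, angles in rad, forces in N, time in s.
With the tool pointing down it reaches from about 0.275 to 0.775 m from the base axis. Payload 14.6 kg.
Tool frame: the origin (TCP) lies at the very end of the fingers, on their centre line; the grasp point (between the pads) lies behind it (env.grip_depth is the z of the grasp point in the tool frame, in m); z points along the fingers, y is the line along which they close (so a half turn about z gives the same grasp; the last joint's range is limited). The gripper opens to 85 mm and grips with 20 to 120 N. Pads are 22 mm wide; open, the fingers measure 114 mm over their backs; the gripper's body (76 mm by 85 mm) begins 54 mm behind the grasp point. The pads swing forward as they close: fully open they stand 13 mm farther back than shut.
Start: joints at [-1.373, 0.263, -0.048, 1.259, 0, 1.415], TCP at [0.181, -0.493, 0.231] pointing down, gripper open.
Joint ranges: [-2.65, 2.65], [-0.89, 1.7], [-1.18, 1.37], [-2.13, 2.11], [-1.35, 1.29], [-3.14, 3.14]. Speed limits (rad/s): [1.89, 1.89, 2.57, 2.79, 3.14, 3.14].

### API

Orientations are given as a unit quaternion [x, y, z, w].
In Python, from station import env gives the robot as it stands.
- The arm moves only by the shell command python3 -m jog 'ROWS'. ROWS is JSON, one flat list of numbers, 7 for each row, row after row: the closure, from 0 (fully open) to 1 (shut), then the shift along the tool's x, y, z in cm, then the turn, a rotation vector about the tool's x, y, z in degrees. In form: [grip, dx, dy, dz, ax, ay, az, grip, dx, dy, dz, ax, ay, az, ...]. A call has exactly 5 rows; each row shifts and turns the commanded pose from where the row before left it, along the tool's axes as they then stand; what a row does not reach is not made up. A row lasts 1/10 s, in which the tool goes at most 50 mm and 8.59 degrees, less where a joint would pass 70% of its speed; a pose out of reach is approached as far as the arm can. A call is refused whole if a number of a shift passes 5 or a number of a turn 8.59, either way. A call with a gripper value outside its range is refused whole. The fingers move at their own pace and stop on an object; the grip force is fixed at half the most. Time passes only in rows, so rows that do not move let the fingers close, or fill a call up. It gives the time, the measured TCP pose, the force, the opening and the grip force at its end, in the units of the state.
- env.get_state(): the state, without advancing time (a new reading comes with each control period).
- env.get_image(name): name is "scene" or "top" or "wrist"; returns the picture (420x560x3 uint8, red, green, blue); there is no depth.
- env.camera_model(name): a dict with "mtx" (3x3 intrinsics, pixels), "dist_coeffs" ([k1, k2, p1, p2, k3] as OpenCV has them; the pictures are not rectified), "xyz" and "attitude" of the camera in the world; the wrist camera has in their place "hand_eye" (4x4, takes a point from camera to tool coordinates, whose origin is the TCP and whose axes are the flange's). Camera axes: x right, y down, z forward; pixel columns grow to the right and rows downward; lengths in m; the calibration is good to about 2 mm. A picture is of the moment at which its call begins: read the wrist's pose just before it. camera_model takes no time and is no camera call.
- env.close_job(): hands the job in; it is judged then, once.
The state is a dict: "time": time; "joint_positions": joint angles; "dq": joint speeds; "joint_torque": joint torques, N m; "position": TCP position; "tool_rot": TCP orientation; "contact_force": force on the tool from outside, world axes, zero at the start; "moment": the same for the moment, N m; "grip_width": opening from 0.0 (shut) to 1.0 (fully open); "finger_force": force on a finger pad.
Only numpy, scipy, OpenCV 4.12 (cv2) and the standard library are available. Lean on these libraries where they do the work, as an engineer would, in place of code of your own. Each camera call takes 0.05 s, during which the arm holds its last target. There are 200 camera calls.

### The job

Get the loose wooden panel in the drilling jig clamped, ready for drilling, by pushing only: first push the panel along its channel until it sits fully home against the end stop, next swing the steel clamp strap over it all the way to its stop, and then push the cam lever fully down so that the rubber foot grips the panel. Pick nothing up, keep the lever raised until the strap is over, and leave everything else on the bench where it is.

Things in the scene. Friction and masses are not known exactly. Their poses are not given: they have to be found in the camera images.
- jig: Drilling jig fixed to the bench: plywood board, 18 mm thick, spanning x -130 to +105 and y -120 to +165 mm in its own frame. Origin: on the bench, under the centre of the panel when home. x: along the panel's channel to the end stop (away from the robot), y: left, z: up. Two rails 103 mm apart, each 20 mm wide, run beside the channel from x -71 to +79, tops 30 mm above the bench.
- end_stop (a point): Middle of the face of the end stop, a hardwood strip across the far end of the channel at x = +65 mm in the jig's frame, top 30 mm above the bench; this point is 24 mm above the bench.
- panel: Plain wooden panel 130 x 100 x 18 mm with a pencilled cross on top, 0.15 kg, loose in the channel with 1.5 mm play to each rail. Origin: centre of its underside, 18 mm above the bench (its top is at 36 mm); x along the channel. It starts 20 to 40 mm short of the end stop, its near edge sticking out of the rails; home when its origin is at x = 0 in the jig's frame.
- stud (a point): The clamp's pivot: on the vertical stud, at the height of the lever's cross pin, 80.6 mm above the bench; at x = +30, y = +110 mm in the jig's frame. Strap and lever turn together about this vertical axis. The stud stands on an aluminium block (74 x 46 mm foot, 46 mm square above, top 45 mm above the bench) with two short stop pins.
- strap (a joint): Swing angle of the clamp strap about the stud, rad. 0: parked, pointing along the jig's -x (towards the robot); grows counter-clockwise seen from above; 1.57: at its stop pin, pointing along the jig's -y, straight across the panel. Starts at 0 to 0.4. It stays where it is left; about 0.25 N m of friction.
- strap_tip (a point): On the strap's centre line above the rubber foot, 110 mm from the stud, at mid thickness, 59 mm above the bench. The strap is a flat steel bar 25 mm wide and 12 mm thick (53 to 65 mm above the bench while the lever is up) that runs from 27 mm behind the stud to 124 mm beyond it, with a nut and spindle end standing 14 mm above it at this point.
- foot: Rubber foot of 20 mm diameter under the strap's tip, 110 mm from the stud, on a stiff spring (8 N/mm). Origin: centre of its underside, 39 mm above the bench while the lever is up, so 3 mm above the panel's top. The lever's cam lowers the strap by 4.5 mm and so presses the foot on the panel.
- lever (a joint): Angle of the cam lever about its level cross pin at the stud, rad. 0: raised, standing 1.2 rad (69 deg) above level and leaning back, away from the strap's tip; grows as it is pushed back and down; 1.2: fully down, level, pointing away from the strap's tip, in line with the strap. Starts at 0 to 0.15. It stays where it is left; about 0.5 N m of friction.
- lever_end (a point): The outer end of the cam lever's centre line, 130 mm from the cross pin. The outer 68 mm of the lever is a flat black grip 24 mm wide and 10 mm thick; push on the face that looks up and towards the strap.
- spare_panel: A second plain panel of the same size without a cross, lying on the bench to the right of the jig; leave it. Origin: centre of its underside.
- pencil: Pencil 150 mm long, 8 mm thick, lying on the jig's board beside the right rail; leave it. Origin: middle of its underside.
- sanding_block: Cork sanding block 110 x 65 x 22 mm on the bench beyond the jig; leave it. Origin: centre of its underside.
- glue_bottle: White glue bottle, 56 mm across, 135 mm tall, standing on the bench at the left; leave it. Origin: centre of its base.
- paint_can: Paint can, 74 mm across, 95 mm tall, standing on the bench at the left; leave it. Origin: centre of its base.
- varnish_jar: Amber jar with a white lid, 68 mm across, 85 mm tall, standing on the bench at the left; leave it. Origin: centre of its base.
- brush: Paint brush, 200 mm long, lying on the bench at the right; leave it. Origin: middle, on the bench.
Not all that is in view belongs to the job. Leave any blue, pink or purple look-alike of the panel alone.

How it is judged:
On the way, in this order (a step that is already met when the one before it is completed fails the run):
1. the panel is home against the end stop, with the strap not yet over it (x of panel in the frame of jig above -0.003 m and value of joint strap below 1.2 rad), for 0.2 s.
2. the strap is swung over to its stop, with the lever still up (value of joint strap above 1.47 rad and value of joint lever below 0.5 rad), for 0.2 s.
3. the lever is fully down and the foot grips the panel (value of joint lever above 1.1 rad and contact force between foot and panel above 6 N), for 0.2 s.
At the end, for the whole second after the job is handed in: The panel lies flat in the channel within 3 mm of the end stop, the strap is within 0.1 rad of its stop over the panel, the lever is within 0.1 rad of fully down, and the foot presses on the panel with more than 6 N; all at rest (all of step 3 and x of panel in the frame of jig above -0.003 m and z of panel in the frame of jig below 0.021 m and value of joint strap above 1.47 rad and linear speed of panel below 0.01 m/s); the robot touches nothing.
It fails at once if the panel is lifted or tipped out of its channel (z of panel in the frame of jig above 0.026 m or angle between panel's own z axis and vertical above 0.12 rad).
It fails at once if the lever is pushed down before the strap is over the panel (value of joint lever above 0.6 rad and value of joint strap below 1.4 rad).
It fails at once if a bystander is moved, lifted or knocked over (more than 20 mm) (distance of any of spare_panel, pencil, sanding_block, glue_bottle, paint_can, varnish_jar, brush from where it was at the start of the episode above 0.02 m or angle between any of glue_bottle, paint_can, varnish_jar's own z axis and vertical above 0.5 rad).
It also fails if it takes over 64 s, if anything falls off the work surface, if the arm or the gripper's body presses on something with over 40 N, if the wrist force passes 120 N, or if a joint passes its speed limit or range.

## Working session

There is one attempt and no reset: what is moved stays moved. The work goes in short steps, Python scripts to look and compute and a shell command to move; the robot and the scene stay as the last step left them, time stands still between calls to the robot, and variables do not carry over. Pictures are saved under pics/ and viewed, at most 10 in all, crops included, and the job is handed in when it is done.

```bash
ls; mkdir -p pics; python3 - <<'E'
from station import env
import cv2,json
s=env.get_state();print({k:s[k] for k in('time','position','tool_rot','contact_force','grip_width')},env.grip_depth)
for n in('top','scene'):
    im=env.get_image(n);cv2.imwrite(f'pics/{n}0.png',im[:,:,::-1]);print(n,env.camera_model(n))
print(env.camera_model('wrist'))
E
```

```text
pics
{'time': 0.0, 'position': array([ 0.18133952, -0.49240015,  0.23083472]), 'tool_rot': array([ 9.84483785e-01,  1.75474817e-01, -3.43436763e-06, -5.15102539e-04]), 'contact_force': array([ 0.34775731, -0.15682126,  0.76293613]), 'grip_width': 1.0001121359415182} -0.0187
top {'mtx': array([[537.05268969,   0.        , 283.00583064],
       [  0.        , 537.05268969, 215.76200181],
       [  0.        ,   0.        ,   1.        ]]), 'dist_coeffs': array([-0.01934517,  0.        ,  0.        ,  0.        ,  0.        ]), 'xyz': array([ 0.2600887 , -0.05588385,  1.83304141]), 'attitude': array([ 0.71476792, -0.69554862,  0.04841022, -0.05454702])}
scene {'mtx': array([[442.81716853,   0.        , 280.65796762],
       [  0.        , 442.81716853, 213.52851389],
       [  0.        ,   0.        ,   1.        ]]), 'dist_coeffs': array([-0.05438324,  0.        ,  0.        ,  0.        ,  0.        ]), 'xyz': array([ 1.09285917, -0.34501128,  1.18568281]), 'attitude': array([ 0.81265514,  0.50974686, -0.15229697, -0.23781378])}
{'mtx': array([[298.25280287,   0.        , 278.25667965],
       [  0.        , 298.25280287, 213.89116602],
       [  0.        ,   0.        ,   1.        ]]), 'dist_coeffs': array([-0.04770664,  0.        ,  0.        ,  0.        ,  0.        ]), 'hand_eye': array([[ 3.41184530e-04, -9.56287215e-01, -2.92428872e-01,
         7.44290235e-02],
       [ 9.99999905e-01,  4.05952426e-04, -1.60800186e-04,
         6.18002808e-04],
       [ 2.72483372e-04, -2.92428789e-01,  9.56287263e-01,
        -1.43436073e-01],
       [ 0.00000000e+00,  0.00000000e+00,  0.00000000e+00,
         1.00000000e+00]])}
```

View pics/top0.png

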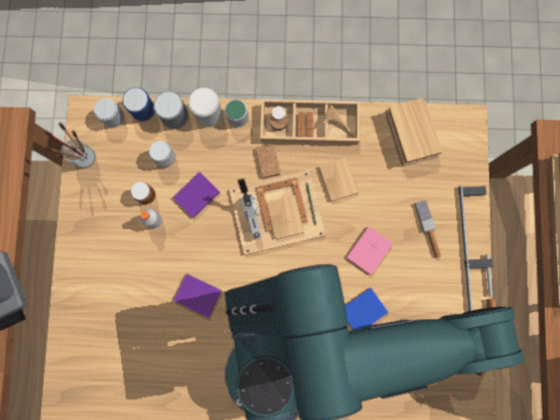

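View pics/scene0.png

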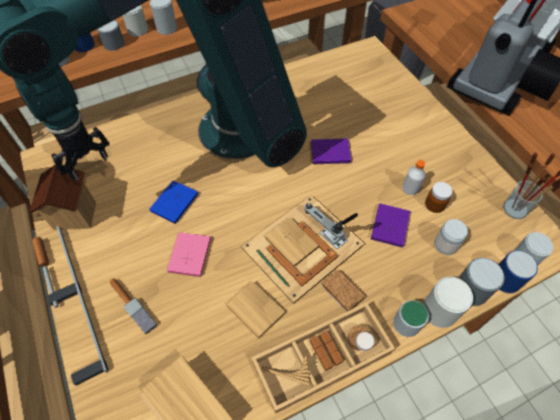

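The top view shows the jig around pixel (278,213), with the lever grip near (243,186), the strap end near (257,235) and the pencil at (311,200). In the scene view the jig is around (305,248). I'll zoom in on both.

```bash
cat > h.py <<'E'
import cv2,numpy as np
from station import env
from scipy.spatial.transform import Rotation as R
def cam(n,st=None):
    m=env.camera_model(n)
    if n=='wrist':
        T=np.eye(4);T[:3,:3]=R.from_quat(st['tool_rot']).as_matrix();T[:3,3]=st['position'];T=T@m['hand_eye']
        return m['mtx'],m['dist_coeffs'],T[:3,:3],T[:3,3]
    return m['mtx'],m['dist_coeffs'],R.from_quat(m['attitude']).as_matrix(),np.array(m['xyz'])
def ray(c,uv,z):
    K,d,Rm,t=c
    p=cv2.undistortPoints(np.array(uv,float).reshape(-1,1,2),K,d).reshape(-1,2)
    v=np.c_[p,np.ones(len(p))]@Rm.T
    return t+v*((z-t[2])/v[:,2])[:,None]
def proj(c,P):
    K,d,Rm,t=c
    return cv2.projectPoints((np.array(P,float).reshape(-1,3)-t)@Rm,np.zeros(3),np.zeros(3),K,d)[0].reshape(-1,2)
E
python3 - <<'E'
import cv2,numpy as np
from h import *
a=cv2.imread('pics/top0.png')[165:260,225:335];b=cv2.imread('pics/scene0.png')[190:305,235:370]
a=cv2.resize(a,None,fx=5,fy=5,interpolation=cv2.INTER_CUBIC);cv2.imwrite('pics/a.png',a)
b=cv2.resize(b,None,fx=5,fy=5,interpolation=cv2.INTER_CUBIC);cv2.imwrite('pics/b.png',b)
E
```

```text
(no output)
```

View pics/a.png

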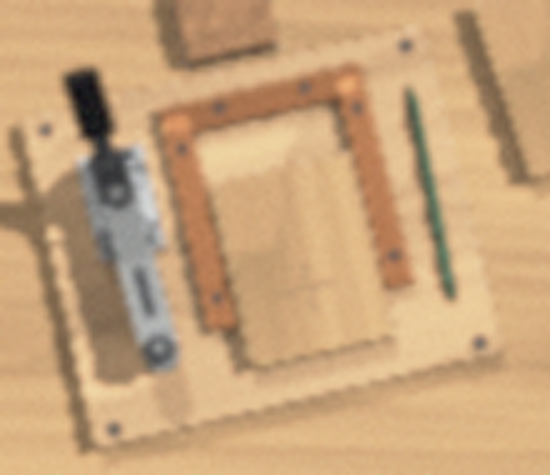

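View pics/b.png

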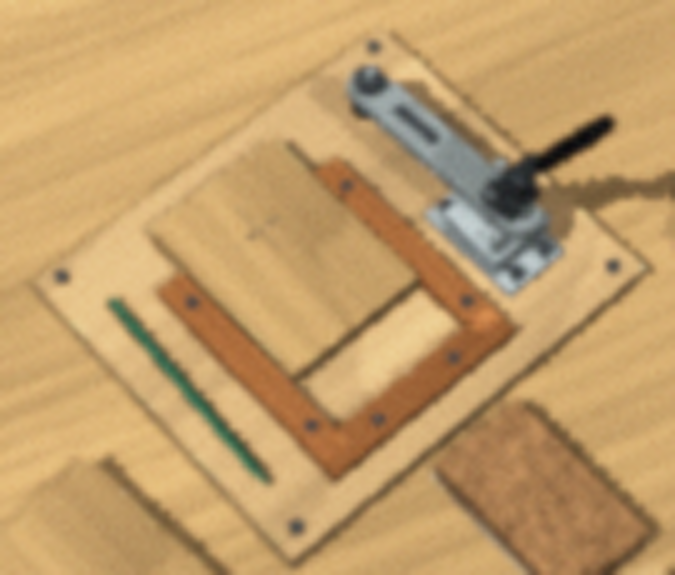

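The zoomed crops give the following pixels:
- **Crop a (top):** rail frame outer corners at (158,115), (362,67), (412,283) and (208,332), spindle nut at (158,348), stud at (115,190), lever end at (80,75), and panel near edge from (245,368) to (392,338).
- **Crop b (scene):** board corners at (35,283), (292,565), (652,268) and (390,33), and panel far corners at (298,378) and (418,280).

```bash
python3 - <<'E'
from h import *
A=lambda l:[((x+.5)/5-.5+225,(y+.5)/5-.5+165) for x,y in l]
B=lambda l:[((x+.5)/5-.5+235,(y+.5)/5-.5+190) for x,y in l]
ct,cs=cam('top'),cam('scene')
obs=[(ct,A([(158,115),(362,67),(412,283),(208,332)]),.030,[(79,71.5),(79,-71.5),(-71,-71.5),(-71,71.5)]),
(ct,A([(85,450),(498,355)]),.018,[(-130,165),(-130,-120)]),
(cs,B([(35,283),(292,565),(652,268),(390,33)]),.018,[(-130,-120),(105,-120),(105,165),(-130,165)]),
(cs,B([(160,292),(335,480),(520,325)]),.030,[(-71,-71.5),(79,-71.5),(79,71.5)])]
def fit(obs):
    W=np.vstack([ray(c,p,z)[:,:2] for c,p,z,_ in obs]);J=np.vstack([q for *_,q in obs])/1000
    mw,mj=W.mean(0),J.mean(0);a=(W-mw)@[1,1j];b=(J-mj)@[1,1j]
    th=np.angle((a*b.conj()).sum());Rm=np.array([[np.cos(th),-np.sin(th)],[np.sin(th),np.cos(th)]])
    t=mw-Rm@mj;return th,t,(W-J@Rm.T-t)*1000
for o in(obs,obs[:2],obs[2:]):
    th,t,r=fit(o);print(th,t);print(r.round(1).tolist())
th,t,_=fit(obs);Rm=np.array([[np.cos(th),-np.sin(th)],[np.sin(th),np.cos(th)]])
np.savez('jig.npz',th=th,t=t)
f=lambda c,p,z:((ray(c,p,z)[:,:2]-t)@Rm*1000).round(1).tolist()
print('panel near',f(ct,A([(245,368),(392,338)]),.036),'scene far',f(cs,B([(298,378),(418,280)]),.036),'scene near',f(cs,B([(148,232),(285,143)]),.036))
print('nut',f(ct,A([(158,348)]),.079),f(cs,B([(369,78)]),.079))
print('leverend',[(h,f(ct,A([(80,75)]),h),f(cs,B([(605,122)]),h)) for h in(.18,.19,.2)])
print('stud world',Rm@[.03,.11]+t)
E
```

```text
0.254418503995785 [ 0.56098592 -0.02973238]
[[-0.1, -1.5], [1.1, -1.8], [-2.2, -1.5], [-3.3, -2.8], [-3.9, 2.7], [-3.4, 0.5], [0.6, -1.1], [-0.0, -1.4], [-2.2, 2.2], [3.6, 0.3], [0.0, -0.3], [6.8, 0.3], [3.0, 4.3]]
0.24926322334863513 [ 0.55903823 -0.03066504]
[[1.4, -0.2], [3.4, -0.4], [0.2, -0.8], [-1.7, -2.3], [-2.6, 2.8], [-0.7, 0.9]]
0.2570076775261274 [ 0.56267813 -0.02912676]
[[-1.5, -1.4], [-1.9, -2.3], [-3.5, 1.4], [2.3, 0.1], [-1.9, -0.8], [5.0, -0.5], [1.5, 3.5]]
panel near [[-105.0, 50.7], [-107.6, -50.2]] scene far [[26.4, -48.8], [24.2, 47.3]] scene near [[-104.6, -53.4], [-98.8, 50.3]]
nut [[-83.9, 103.5]] [[-80.9, 100.9]]
leverend [(0.18, [[83.4, 110.7]], [[70.2, 129.4]]), (0.19, [[81.1, 110.3]], [[73.9, 123.7]]), (0.2, [[78.8, 110.0]], [[77.5, 118.1]])]
stud world [0.56233512 0.08427718]
```

Jig pose is about (0.560, -0.030) with yaw 0.253. The panel is about 40 mm short of home and the strap is at about 0.07 rad. Next is a helper that gives the shift to a jig-frame target in tool axes.

```bash
cat > go.py <<'E'
# usage: go.py x y z(mm, jig)  -> status and needed shift in tool axes (cm), turn (deg)
import sys;from h import *
g=np.load('jig.npz');th=float(g['th']);t=np.r_[g['t'],0]
J=R.from_euler('z',th);s=env.get_state();T=R.from_quat(s['tool_rot'])
print('t',s['time'],'jigpos mm',(J.inv().apply(s['position']-t)*1000).round(1),'F jig',J.inv().apply(s['contact_force']).round(1),'w',round(s['grip_width'],2))
D=J*R.from_euler('x',180,degrees=True)
for i in range(1,len(sys.argv),3):
    P=J.apply(np.array(sys.argv[i:i+3],float)/1000)+t
    print('shift cm',(T.inv().apply(P-s['position'])*100).round(2),'turn',(T.inv()*D).as_rotvec(degrees=True).round(2))
E
python3 go.py -140 0 150 -140 0 26
```

```text
t 0.1 jigpos mm [-483.9 -352.3  230.9] F jig [-0.9  0.4 -0. ] w 1.0
shift cm [ 37.68 -31.67   8.12] turn [-0.05 -0.01  5.63]
shift cm [ 37.68 -31.66  20.52] turn [-0.05 -0.01  5.63]
```

```bash
python3 -m jog '[1,3,-2.5,0,0,0,0, 1,3.4,-2.9,0,0,0,0, 1,3.4,-2.9,0,0,0,0, 1,3.4,-2.9,0,0,0,0, 1,3.4,-2.9,0,0,0,0]'; python3 -m jog '[1,3.4,-2.9,0,0,0,0, 1,3.4,-2.9,0,0,0,0, 1,3.4,-2.9,0.5,0,0,0, 1,3.4,-2.9,1,0,0,0, 1,2.5,-2,1,0,0,0]'; python3 -m jog '[1,2,-1.5,1,0,0,0, 1,2,-1.5,1,0,0,0, 1,0,0,1,0,0,2.8, 1,0,0,1,0,0,2.8, 1,0,0,0,0,0,0]'; python3 go.py -140 0 100 -140 0 26
```

```text
time: 0.6
position: [0.2888, -0.3013, 0.2311]
tool_rot: [0.985, 0.175, -0.0, -0.0]
contact_force: [1.4, -0.3, 0.1]
grip_width: 0.143
finger_force: 0.0
time: 1.1
position: [0.3931, -0.1174, 0.206]
tool_rot: [0.984, 0.176, 0.0, -0.0]
contact_force: [0.6, 0.2, 0.1]
grip_width: 0.0
finger_force: 0.0
time: 1.6
position: [0.419, -0.0773, 0.1652]
tool_rot: [0.992, 0.127, -0.001, -0.001]
contact_force: [0.1, 0.3, 0.8]
grip_width: -0.001
finger_force: 0.0
t 1.6 jigpos mm [-149.4  -10.3  165.2] F jig [0.1 0.3 0.8] w -0.0
shift cm [ 0.95 -1.02  6.52] turn [-0.08  0.11  0.02]
shift cm [ 0.96 -1.01 13.92] turn [-0.08  0.11  0.02]
```

```bash
python3 - <<'E'
from h import *
s=env.get_state();im=env.get_image('wrist')[:,:,::-1]
cv2.imwrite('pics/w1.png',im)
g=np.load('jig.npz');th=float(g['th']);t=np.r_[g['t'],0];J=R.from_euler('z',th);c=cam('wrist',s)
for p in[(-71,71.5,30),(-71,-71.5,30),(79,71.5,30),(79,-71.5,30),(-80,102,79),(-105,50,36),(-105,-50,36),(30,110,100)]:
    print(p,proj(c,J.apply(np.array(p)/1000)+t).round(0))
E
```

```text
(-71, 71.5, 30) [[187. 119.]]
(-71, -71.5, 30) [[346. 119.]]
(79, 71.5, 30) [[174. -77.]]
(79, -71.5, 30) [[356. -78.]]
(-80, 102, 79) [[129. 131.]]
(-105, 50, 36) [[211. 157.]]
(-105, -50, 36) [[322. 157.]]
(30, 110, 100) [[ 79. -52.]]
```

View pics/w1.png

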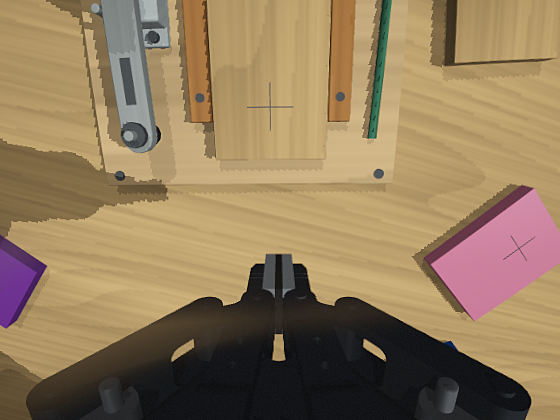

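The wrist view shows the rail near corners at (190,122) and (351,121), about 4 px from the prediction. I'm shifting the jig estimate by (-2,-3) mm. The panel near edge is at row 158.

```bash
python3 - <<'E'
from h import *
g=np.load('jig.npz');th=float(g['th']);t=g['t']+R.from_euler('z',th).apply([-.002,-.003,0])[:2];np.savez('jig.npz',th=th,t=t)
E
python3 -m jog '[1,0,-0.7,3,0,0,0, 1,0,0,3,0,0,0, 1,0,0,3,0,0,0, 1,0,0,3,0,0,0, 1,0,0,1.8,0,0,0]'; python3 -m jog '[1,0,0,0,0,0,0, 1,1.5,0,0,0,0,0, 1,1,0,0,0,0,0, 1,1,0,0,0,0,0, 1,0,0,0,0,0,0]'; python3 go.py -77 0 26
```

```text
time: 2.15
position: [0.4175, -0.071, 0.0271]
tool_rot: [0.992, 0.128, -0.0, -0.0]
contact_force: [0.6, 0.5, 0.9]
grip_width: -0.003
finger_force: 0.0
time: 2.65
position: [0.4534, -0.0622, 0.0289]
tool_rot: [0.992, 0.128, 0.001, 0.0]
contact_force: [-0.9, -0.1, 0.7]
grip_width: 0.001
finger_force: 0.0
t 2.65 jigpos mm [-110.3   -1.3   28.9] F jig [-0.9  0.1  0.7] w 0.0
shift cm [ 3.33 -0.13  0.3 ] turn [ 0.05 -0.08  0.09]
```

```bash
python3 -m jog '[1,0.6,0,0.2,0,0,0, 1,0.6,0,0,0,0,0, 1,0.6,0,0,0,0,0, 1,0.6,0,0,0,0,0, 1,0.5,0,0,0,0,0]'; python3 go.py -77 0 26;python3 -m jog '[1,0.1,0,0,0,0,0, 1,0.1,0,0,0,0,0, 1,0.1,0,0,0,0,0, 1,0.1,0,0,0,0,0, 1,0,0,0,0,0,0]'; python3 go.py -77 0 26
```

```text
time: 3.15
position: [0.4804, -0.0547, 0.0263]
tool_rot: [0.992, 0.127, -0.0, -0.0]
contact_force: [-1.6, -0.6, 0.4]
grip_width: 0.004
finger_force: 0.5
t 3.15 jigpos mm [-82.3  -0.9  26.3] F jig [-1.7 -0.2  0.4] w 0.0
shift cm [ 0.53 -0.09  0.03] turn [-0.    0.    0.04]
time: 3.65
position: [0.4839, -0.0539, 0.0263]
tool_rot: [0.992, 0.127, 0.0, 0.0]
contact_force: [0.2, 0.2, -0.1]
grip_width: -0.003
finger_force: 0.0
t 3.65 jigpos mm [-78.7  -0.9  26.3] F jig [ 0.2  0.1 -0.1] w -0.0
shift cm [ 0.17 -0.09  0.03] turn [ 0.   -0.01  0.03]
```

```bash
for i in 1; do python3 -m jog '[1,0.1,0,0,0,0,0, 1,0.1,0,0,0,0,0, 1,0.1,0,0,0,0,0, 1,0.1,0,0,0,0,0, 1,0,0,0,0,0,0]'; done; python3 go.py -77 0 26;  python3 -m jog '[1,0.1,0,0,0,0,0, 1,0.1,0,0,0,0,0, 1,0,0,0,0,0,0, 1,0,0,0,0,0,0, 1,0,0,0,0,0,0]';python3 go.py -77 0 26
```

```text
time: 4.15
position: [0.4859, -0.0532, 0.0261]
tool_rot: [0.992, 0.127, -0.002, 0.001]
contact_force: [-12.2, -5.0, 8.8]
grip_width: -0.001
finger_force: 6.3
t 4.15 jigpos mm [-76.6  -0.8  26.1] F jig [-13.1  -1.8   8.8] w -0.0
shift cm [-0.04 -0.08  0.01] turn [0.03 0.21 0.01]
time: 4.65
position: [0.486, -0.0531, 0.026]
tool_rot: [0.992, 0.127, -0.003, 0.001]
contact_force: [-22.4, -10.7, 18.3]
grip_width: 0.003
finger_force: 12.2
t 4.65 jigpos mm [-76.5  -0.7  26. ] F jig [-24.3  -4.7  18.3] w 0.0
shift cm [-0.05 -0.07  0.  ] turn [ 0.06  0.4  -0.02]
```

The panel is seated: the finger stalled at -76.5 mm with 24 N. I'll back off, rise and go to the far side of the strap.

```bash
python3 -m jog '[1,-1.5,0,0,0,0,0, 1,-1.5,0,0,0,0,0, 1,0,0,-3,0,0,0, 1,0,0,-3.5,0,0,0, 1,0,0,-3.5,0,0,0]'; python3 -m jog '[1,1,-3,0,0,0,0, 1,1,-3.5,0,0,0,0, 1,1,-3.5,0,0,0,0, 1,1,-3.5,0,0,0,0, 1,0.5,-2.2,0,0,0,0]'; python3 go.py -55 158 120 -55 158 48
python3 - <<'E'
from h import *
cv2.imwrite('pics/w2.png',env.get_image('wrist')[:,:,::-1])
E
```

```text
time: 5.15
position: [0.4603, -0.0598, 0.1276]
tool_rot: [0.992, 0.127, -0.0, -0.0]
contact_force: [0.8, 0.2, -0.3]
grip_width: -0.002
finger_force: 0.0
time: 5.65
position: [0.4645, 0.1055, 0.1264]
tool_rot: [0.992, 0.128, 0.0, -0.0]
contact_force: [1.1, 0.2, -1.0]
grip_width: -0.002
finger_force: 0.0
t 5.65 jigpos mm [-57.4 158.2 126.4] F jig [ 1.1 -0.1 -1. ] w -0.0
shift cm [0.23 0.02 0.64] turn [-0.02 -0.04  0.11]
shift cm [0.23 0.02 7.84] turn [-0.02 -0.04  0.11]
```

View pics/w2.png

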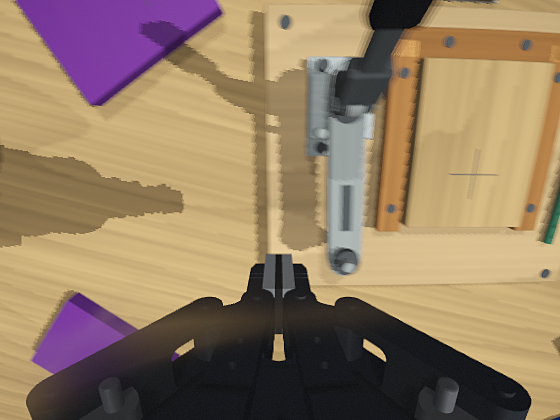

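The panel now sits against the end stop, and the fingers at (278,260) are left of the strap with its nut at (344,261). I'll descend and swing.

```bash
python3 -m jog '[1,0.2,0,3,0,0,0, 1,0,0,3,0,0,0, 1,0,0,1.8,0,0,0, 1,0,1.1,0,0,0,0, 1,0,1.1,0,0,0,0]'; python3 go.py -55 136 48; python3 -m jog '[1,-0.2,0.9,0,0,0,0, 1,-0.2,0.9,0,0,0,0, 1,0,0.9,0,0,0,0, 1,0,0.9,0,0,0,0, 1,0.35,1.7,0,0,0,0]'; python3 go.py -54.8 83.5 48;  python3 -m jog '[1,0.35,0.8,0,0,0,0, 1,0.35,0.8,0,0,0,0, 1,0.5,0.75,0,0,0,0, 1,0.5,0.75,0,0,0,0, 1,0,0,0,0,0,0]'; python3 go.py -37.8 52.5 48
```

```text
time: 6.2
position: [0.4724, 0.0819, 0.0488]
tool_rot: [0.992, 0.127, 0.0, -0.0]
contact_force: [-1.6, 3.9, -0.6]
grip_width: 0.004
finger_force: 3.6
t 6.2 jigpos mm [-55.7 133.3  48.8] F jig [-0.6  4.2 -0.6] w 0.0
shift cm [ 0.07 -0.27  0.08] turn [-0.   -0.    0.07]
time: 6.7
position: [0.4844, 0.0309, 0.0485]
tool_rot: [0.992, 0.127, -0.0, -0.0]
contact_force: [0.5, 4.1, -0.6]
grip_width: -0.005
finger_force: 1.7
t 6.7 jigpos mm [-56.8  80.9  48.5] F jig [ 1.5  3.9 -0.6] w -0.0
shift cm [ 0.2  -0.26  0.05] turn [-0.03  0.02  0.07]
time: 7.2
position: [0.5101, 0.0047, 0.0482]
tool_rot: [0.992, 0.127, 0.0, 0.0]
contact_force: [0.9, 0.8, -0.3]
grip_width: 0.001
finger_force: 0.0
t 7.2 jigpos mm [-38.6  49.1  48.2] F jig [ 1.1  0.5 -0.3] w 0.0
shift cm [ 0.08 -0.34  0.02] turn [ 0.05 -0.02  0.  ]
```

```bash
python3 -m jog '[1,0.65,0.5,0,0,0,0, 1,0.65,0.5,0,0,0,0, 1,0.75,0.4,0,0,0,0, 1,0.75,0.4,0,0,0,0, 1,0.5,0.2,0,0,0,0]'; python3 go.py 4 25 48; python3 -m jog '[1,0.3,0,0,0,0,0, 1,0.3,0,0,0,0,0, 1,0.2,0,0,0,0,0, 1,0.2,0,0,0,0,0, 1,0,0,0,0,0,0]'; python3 go.py 4 25 48
```

```text
time: 7.7
position: [0.547, -0.0057, 0.0482]
tool_rot: [0.992, 0.127, 0.0, 0.0]
contact_force: [-3.1, 2.4, -0.6]
grip_width: -0.005
finger_force: 1.4
t 7.7 jigpos mm [-5.5 29.8 48.2] F jig [-2.4  3.1 -0.6] w -0.0
shift cm [0.95 0.48 0.02] turn [ 0.   -0.    0.04]
time: 8.2
position: [0.556, -0.003, 0.0484]
tool_rot: [0.992, 0.127, 0.0, 0.0]
contact_force: [-1.4, -2.2, -0.6]
grip_width: -0.0
finger_force: 0.8
t 8.2 jigpos mm [ 3.9 30.1 48.4] F jig [-1.9 -1.8 -0.6] w -0.0
shift cm [0.01 0.51 0.04] turn [ 0.01 -0.02  0.04]
```

```bash
python3 -m jog '[1,0.1,0,0,0,0,0, 1,0.1,0,0,0,0,0, 1,0.1,0,0,0,0,0, 1,0,0,0,0,0,0, 1,0,0,0,0,0,0]'; python3 go.py 4 25 48; python3 -m jog '[1,0.1,0,0,0,0,0, 1,0.1,0,0,0,0,0, 1,0.05,0,0,0,0,0, 1,0,0,0,0,0,0, 1,0,0,0,0,0,0]'; python3 go.py 4 25 48
```

```text
time: 8.7
position: [0.5581, -0.0025, 0.0483]
tool_rot: [0.992, 0.127, -0.001, 0.0]
contact_force: [-6.5, -5.0, 3.5]
grip_width: -0.001
finger_force: 3.7
t 8.7 jigpos mm [ 6.  30.1 48.3] F jig [-7.5 -3.3  3.5] w -0.0
shift cm [-0.2   0.51  0.03] turn [0.02 0.07 0.03]
time: 9.2
position: [0.5585, -0.0024, 0.0481]
tool_rot: [0.992, 0.127, -0.002, 0.001]
contact_force: [-16.8, -10.1, 10.6]
grip_width: -0.001
finger_force: 9.8
t 9.2 jigpos mm [ 6.5 30.  48.1] F jig [-18.8  -5.5  10.6] w -0.0
shift cm [-0.25  0.5   0.01] turn [ 0.05  0.28 -0.  ]
```

Strap is at its stop (19 N stall at the expected position). Next: retreat, rise, and go to the front of the lever's face.

```bash
python3 -m jog '[1,-2,0,0,0,0,0, 1,0,0,-3.5,0,0,0, 1,0,0,-4,0,0,0, 1,0,0,-4,0,0,0, 1,0,0,-3.5,0,0,0]'; python3 -m jog '[1,0.9,-1.8,0,0,0,0, 1,0.9,-1.8,0,0,0,0, 1,0.9,-1.8,0,0,0,0, 1,0.9,-1,0,0,0,0, 1,0,0,0,0,0,0]'; python3 go.py 30 115 172
python3 - <<'E'
from h import *
a=env.get_image('scene')[:,:,::-1][140:290,230:400];b=env.get_image('wrist')[:,:,::-1]
a=cv2.resize(a,(476,420),interpolation=cv2.INTER_CUBIC);b=cv2.resize(b,(324,243));o=np.zeros((420,800,3),np.uint8);o[:,:476]=a;o[:243,476:]=b;cv2.imwrite('pics/c.png',o)
E
```

```text
time: 9.7
position: [0.5421, -0.0063, 0.2006]
tool_rot: [0.992, 0.127, 0.001, -0.0]
contact_force: [0.6, -0.0, -0.4]
grip_width: -0.005
finger_force: 0.0
time: 10.2
position: [0.5612, 0.0656, 0.1982]
tool_rot: [0.992, 0.128, 0.0, -0.0]
contact_force: [0.2, 0.7, -0.9]
grip_width: -0.001
finger_force: 0.0
t 10.2 jigpos mm [ 26.2  95.2 198.2] F jig [ 0.3  0.6 -0.9] w -0.0
shift cm [ 0.39 -1.98  2.62] turn [-0.02 -0.04  0.14]
```

View pics/c.png

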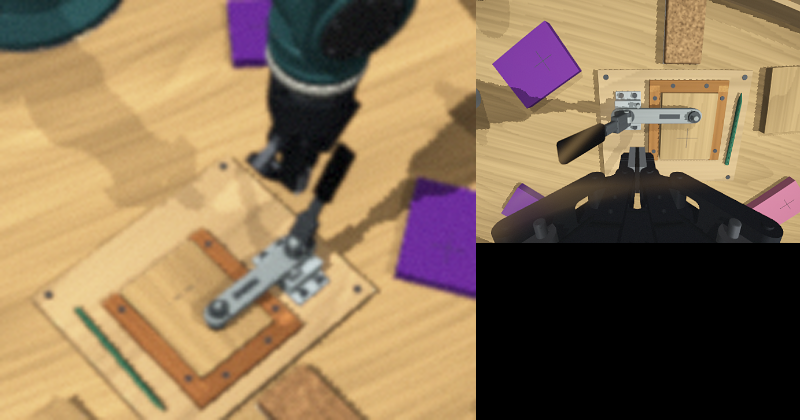

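The strap lies straight across the panel with its nut over it, and the lever stands raised with its grip at crop (335,175). Now push the lever back and down along its arc.

```bash
python3 -m jog '[1,0.4,-1,1.3,0,0,0, 1,0,-1,1.3,0,0,0, 1,0,-0.8,0,0,0,0, 1,0,-0.8,0,0,0,0, 1,0,-0.8,0,0,0,0]'; python3 go.py 30 139 172; python3 -m jog '[1,0,-0.8,0.5,0,0,0, 1,0,-0.9,0.5,0,0,0, 1,0,-0.7,0.6,0,0,0, 1,0,-0.8,0.7,0,0,0, 1,0,-0.6,0.8,0,0,0]'; python3 go.py 30 177 141;
```

```text
time: 10.8
position: [0.5533, 0.1081, 0.173]
tool_rot: [0.992, 0.127, 0.0, 0.0]
contact_force: [0.6, 0.4, 1.2]
grip_width: -0.002
finger_force: 0.2
t 10.8 jigpos mm [ 29.3 138.3 173. ] F jig [0.7 0.2 1.2] w -0.0
shift cm [ 0.07 -0.07  0.1 ] turn [ 0.01 -0.05  0.01]
time: 11.3
position: [0.5441, 0.1454, 0.1418]
tool_rot: [0.992, 0.127, 0.001, -0.0]
contact_force: [0.1, 0.5, 5.3]
grip_width: -0.001
finger_force: 2.7
t 11.3 jigpos mm [ 29.7 176.8 141.8] F jig [0.2 0.4 5.3] w -0.0
shift cm [ 0.03 -0.02  0.08] turn [ 0.01 -0.12  0.05]
```

```bash
python3 -m jog '[1,0,-0.6,0.8,0,0,0, 1,0,-0.5,0.9,0,0,0, 1,0,-0.4,0.9,0,0,0, 1,0,-0.3,0.9,0,0,0, 1,0,-0.2,0.8,0,0,0]'; python3 go.py 30 198 85; python3 -m jog '[1,0,0,0.5,0,0,0, 1,0,0,0.4,0,0,0, 1,0,0,0.2,0,0,0, 1,0,0,0.1,0,0,0, 1,0,0,0,0,0,0]'; python3 go.py 30 198 85
```

```text
time: 11.8
position: [0.5389, 0.165, 0.0985]
tool_rot: [0.992, 0.127, 0.001, -0.001]
contact_force: [0.2, 2.2, 5.3]
grip_width: 0.002
finger_force: 2.7
t 11.8 jigpos mm [ 29.6 197.   98.5] F jig [0.8 2.1 5.3] w 0.0
shift cm [ 0.04 -0.09  1.35] turn [-0.05 -0.1   0.07]
time: 12.3
position: [0.5387, 0.1645, 0.0865]
tool_rot: [0.992, 0.127, 0.0, -0.0]
contact_force: [0.7, 1.5, 2.8]
grip_width: 0.005
finger_force: 1.0
t 12.3 jigpos mm [ 29.3 196.6  86.5] F jig [1.  1.3 2.8] w 0.01
shift cm [ 0.07 -0.14  0.15] turn [-0.03 -0.04  0.05]
```

```bash
python3 -m jog '[1,0,0,0.1,0,0,0, 1,0,0,0.1,0,0,0, 1,0,0,0.1,0,0,0, 1,0,0,0,0,0,0, 1,0,0,0,0,0,0]'; python3 go.py 30 198 85; python3 -m jog '[1,0,0,0.1,0,0,0, 1,0,0,0.1,0,0,0, 1,0,0,0,0,0,0, 1,0,0,0,0,0,0, 1,0,0,0,0,0,0]'; python3 go.py 30 198 85
```

```text
time: 12.8
position: [0.539, 0.1646, 0.0849]
tool_rot: [0.992, 0.127, 0.001, -0.0]
contact_force: [-7.1, 3.9, 24.4]
grip_width: 0.002
finger_force: 12.3
t 12.8 jigpos mm [ 29.6 196.7  84.9] F jig [-5.9  5.6 24.4] w 0.0
shift cm [ 0.04 -0.13 -0.01] turn [-0.04 -0.14  0.06]
time: 13.3
position: [0.5398, 0.165, 0.0843]
tool_rot: [0.992, 0.127, 0.002, -0.001]
contact_force: [-9.7, 4.5, 42.3]
grip_width: -0.006
finger_force: 21.4
t 13.3 jigpos mm [ 30.5 196.8  84.3] F jig [-8.2  6.8 42.3] w -0.01
shift cm [-0.05 -0.12 -0.07] turn [-0.05 -0.29  0.06]
```

The lever is on its hard stop (42 N). Lift straight off and check.

```bash
python3 -m jog '[1,0,0,-1,0,0,0, 1,0,0,-3,0,0,0, 1,0,0,-4,0,0,0, 1,0,0,-4,0,0,0, 1,0,0,-3,0,0,0]'; python3 -m jog '[1,-2.5,0,0,0,0,0, 1,-3,0,0,0,0,0, 1,-3,0,0,0,0,0, 1,-2,0,0,0,0,0, 1,0,0,0,0,0,0]'; python3 go.py
python3 - <<'E'
from h import *
a=env.get_image('scene')[:,:,::-1][140:290,230:400];b=env.get_image('wrist')[:,:,::-1]
a=cv2.resize(a,(350,309),interpolation=cv2.INTER_CUBIC);b=cv2.resize(b,(450,338));o=np.zeros((340,800,3),np.uint8);o[:309,:350]=a;o[:338,350:]=b;cv2.imwrite('pics/d.png',o)
E
```

```text
time: 13.8
position: [0.5386, 0.1639, 0.2336]
tool_rot: [0.992, 0.127, 0.001, 0.0]
contact_force: [0.9, 0.2, 0.3]
grip_width: -0.003
finger_force: 0.0
time: 14.3
position: [0.4349, 0.137, 0.2316]
tool_rot: [0.992, 0.127, -0.0, 0.0]
contact_force: [0.4, 0.3, -0.1]
grip_width: 0.005
finger_force: 0.0
t 14.3 jigpos mm [-78.1 196.1 231.6] F jig [ 0.5  0.2 -0.1] w 0.01
```

View pics/d.png

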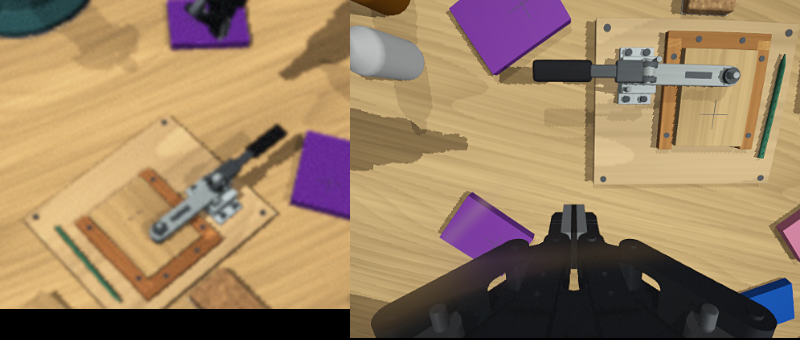

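The lever is down and in line with the strap (grip at (562,70), nut at (731,75)). The panel is against the stop and the robot is clear, so I'm handing in.

```bash
python3 -c "
from station import env
print(env.close_job())"
```

```text
the job is handed in; nothing more can be done
None
```

I pushed the panel home, swung the strap to its stop and pushed the lever fully down, then handed the job in at about 14 s; each push stalled at its stop and the last picture agrees, but the foot's grip force was not measured and no verdict came back.

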